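Hang the hook-on buckle basket in the wash pail

ROBOT

A 6-joint arm with a two-finger parallel gripper is mounted at the origin on the work surface. World frame = base frame: x ahead of the robot, y to its left, z up, the work surface at z = 0. Lengths are in m, angles in rad, forces in N, time in s.
With the tool pointing down it reaches from about 0.275 to 0.75 m from the base axis. Payload 10.2 kg.
Tool frame: the origin (TCP) lies midway between the tips of the shut fingers; the grasp point (between the pads) lies 19 mm behind it (env.hold_point_z is the distance from the TCP to the grasp point, in m); x points along the fingers, z is the direction in which the jaws open and shut, and the axes are right-handed (so a half turn about x gives the same grasp; the last joint's range is limited). The gripper opens to 85 mm and grips with 20 to 120 N. Pads are 22 mm wide; open, the fingers measure 114 mm over their backs; the gripper's body (76 mm by 85 mm) begins 54 mm behind the grasp point. The pads swing forward as they close: fully open they stand 13 mm farther back than shut.
Start: joints at [0.977, 0.313, 1.498, -0, 1.331, -0.223], TCP at [0.19, 0.489, 0.198] pointing down, gripper open.
Joint ranges: [-2.94, 2.94], [-0.97, 2.17], [0.19, 2.56], [-1.23, 4.37], [0.02, 3.11], [-2.88, 2.88]. Speed limits (rad/s): [2.39, 2.39, 3.01, 3.14, 3.14, 3.14].

INTERFACE

Orientations are given as a unit quaternion [x, y, z, w].
In Python, from bench import env, kinematics, monitor, eyes, job gives the robot as it stands. The module is installed in compiled form; this text tells all that it offers. Calls block until the motion is done:
- env.reach(position, orientation): joint-space move of the TCP to a pose.
- env.movel(position, velocity=0.15, frame=None, guard=None): straight line of the TCP; frame=None keeps the orientation; velocity is the mean speed in m/s. With guard (N) it stops when the force on the tool has changed by that much, and returns True; else False.
- env.set_joints(angles): joint-space move.
- env.release() and env.close_gripper(effort=None): open the fingers fully, or close them until they stop; effort is the grip in N (None keeps the last).
- env.hold(seconds).
- kinematics.ik(position, orientation): joint angles nearest the present ones, or None.
- monitor.sense(): the state.
- eyes.grab_frame(name): name is "side" or "top"; returns a dict with "frame" (420x560x3 uint8, red, green, blue), "mtx" (3x3 intrinsics, pixels), "view" (4x4, takes a point from world to camera coordinates). Camera axes: x right, y down, z forward; pixel columns grow to the right and rows downward; lengths in m; the calibration is good to about 2 mm. A picture is of the moment at which its call begins. There is no depth.
A pose or a line that the arm cannot do raises env.MotionError and nothing moves.
- job.hand_in(): hands the job in, once; it reports no verdict.
The state is a dict: "clock": time; "joints": joint angles; "qvel": joint speeds; "joint_efforts": joint torques, N m; "position": TCP position; "ee_rot": TCP orientation; "contact_force": force on the tool from outside, world axes, zero at the start; "ft_torque": the same for the moment, N m; "finger_gap": opening from 0.0 (shut) to 1.0 (fully open).
Only numpy, scipy, OpenCV 4.12 (cv2) and the standard library are available. Lean on these libraries where they do the work, as an engineer would, in place of code of your own. Each camera call takes 0.05 s, during which the arm holds its last target. There are 200 camera calls.

TASK

Hang the small metal basket that has the bent lip inside the tall round pail, ready for washing its buckles: hook the lip over the pail's rim, anywhere round it, so that the basket hangs upright inside, and let go. Leave the similar basket without a lip where it stands.

Things in the scene. Friction and masses are not known exactly. Their poses are not given: they have to be found in the camera images.
- hook_basket_mid (a point): Loose hook-on sheet-metal basket, 180 g, 130 mm high; point at its centre, 65 mm above its underside. z up, x from lip side to tray. Tray 56 (x) by 48 (y), 50 high, centred here. Back plate on its -x side (outer face x = -28) rises to 84 above the underside. On it a wooden grip block, 14 (x) by 30 (y), 46 high, centred at x = -26, y = 0, 42 above this point; its top is the basket's top.
- hook_basket_lip (a point): On the hook-on basket: middle of the underside of its bent lip, where the rim is to sit: at x = -42, y = 0, 15 mm above the centre point; same axes. The lip, 40 mm wide along y, runs level from the back plate to x = -60, its underside 80 mm above the basket's underside, then bends down 30 mm. Gap under it: 28 mm, x = -56 to -28 from the basket's centre.
- pail_rim (a point): Tall round pail of bare sheet steel, fixed to the table: the centre of its mouth, level with the top of the rim, 130 mm above the table. Outer radius 100 mm, wall 5 mm, straight sides, floor 5 mm thick, empty; z up. Not the shallow basin (50 mm high) of the same width.
- plain_basket_mid (a point): The other basket, to be left alone: same tray, back plate and wooden grip block, but no bent lip. Loose. The point is in the middle of its tray's plan, 65 mm above its underside; axes as on the hook-on basket.
Mind the look-alikes: they are no part of the job. Leave any pink look-alike of the part that bears hook_basket_mid alone. Leave any orange look-alike of the part that bears pail_rim alone.

How it is judged:
At the end, for the whole second after the job is handed in: The underside of the lip's bridge is within 15 mm of the rim's height and 78 to 118 mm from the pail's middle line, the basket's centre is within 80 mm of that line, the basket is within 25 degrees of upright, and the plain basket within 30 mm of its start (z of hook_basket_lip in the frame of pail_rim between -0.015 and 0.015 m and horizontal distance between hook_basket_lip and pail_rim between 0.078 and 0.118 m and horizontal distance between hook_basket_mid and pail_rim below 0.08 m and angle between hook_basket_mid's own z axis and vertical below 0.45 rad and distance of plain_basket_mid from where it was at the start of the episode below 0.03 m); the robot touches nothing.
It fails at once if the plain basket is shifted by more than 30 mm (distance of plain_basket_mid from where it was at the start of the episode above 0.03 m).
It also fails if it takes over 38 s, if anything falls off the work surface, if the arm or the gripper's body presses on something with over 40 N, if the wrist force passes 120 N, or if a joint passes its speed limit or range.

## Working session

There is one attempt and no reset: what is moved stays moved. The work goes in short steps, each a Python script; the robot and the scene stay as the last script left them, time stands still between calls to the robot, and variables do not carry over. Pictures are saved under pics/ and viewed, about 8 in all and at most 12, crops included, and the job is handed in when it is done.

```bash
mkdir -p pics; cat > h.py <<'E'
import numpy as np, cv2
from bench import env, kinematics, monitor, eyes, job
def snap(n,out):
    f=eyes.grab_frame(n); cv2.imwrite(f'pics/{out}.png',f["frame"][:,:,::-1]); np.savez(f'pics/{out}.npz',**f); return f
def load(out): return dict(np.load(f'pics/{out}.npz'))
def ray(f,u,v):
    V=f["view"];R=V[:3,:3];c=-R.T@V[:3,3]; return c,R.T@np.linalg.inv(f["mtx"])@np.array([u,v,1.])
def plane(f,u,v,z):
    c,d=ray(f,u,v); return c+d*(z-c[2])/d[2]
def proj(f,p):
    q=f["mtx"]@(f["view"]@np.append(p,1))[:3]; return q[:2]/q[2]
E
python3 - <<'E'
from h import *
for n in("top","side"):
    f=snap(n,n+"0"); print(n,f["mtx"].tolist(),f["view"].round(3).tolist())
print(monitor.sense(),env.hold_point_z)
cv2.imwrite('pics/both0.png',cv2.imread('pics/top0.png'))
E
```

```text
top [[395.53140942021014, 0.0, 283.42156050726015], [0.0, 395.53140942021014, 209.97120551940824], [0.0, 0.0, 1.0]] [[0.018, -1.0, 0.01, -0.028], [-0.998, -0.018, -0.063, 0.422], [0.063, -0.009, -0.998, 1.078], [0.0, 0.0, 0.0, 1.0]]
side [[499.78400498449054, 0.0, 276.05530547563734], [0.0, 499.78400498449054, 204.04195358604784], [0.0, 0.0, 1.0]] [[0.83, -0.557, -0.017, -0.355], [-0.317, -0.447, -0.837, 0.236], [0.459, 0.7, -0.548, 1.166], [0.0, 0.0, 0.0, 1.0]]
{'clock': 0.1, 'joints': array([ 9.76627944e-01,  3.13421776e-01,  1.49838984e+00, -2.46641274e-05,
        1.33101627e+00, -2.23380123e-01]), 'qvel': array([-0.00073654, -0.00113367, -0.00363822, -0.00101949, -0.00062858,
        0.00027058]), 'joint_efforts': array([ 3.48089503e-03, -4.12901330e+01, -2.60140586e+01, -1.48165323e-04,
        3.02102977e-03, -1.09630031e-05]), 'position': array([0.19007834, 0.48907649, 0.19776733]), 'ee_rot': array([-0.39943501,  0.58400051,  0.39909802,  0.58319452]), 'contact_force': array([ 0.37204856, -0.38018923, -0.11092766]), 'ft_torque': array([-0.02107847, -0.00689403, -0.04537264]), 'finger_gap': 0.9970267324132842} 0.0187
```

View pics/top0.png

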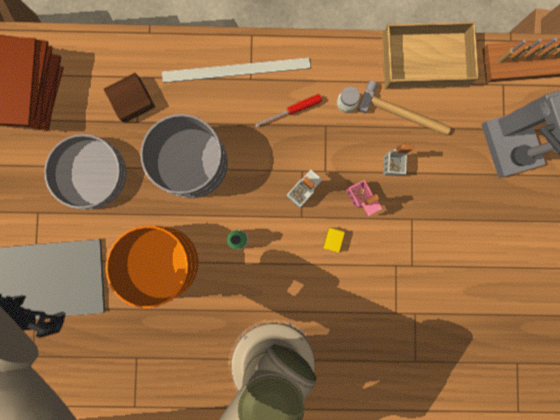

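View pics/side0.png

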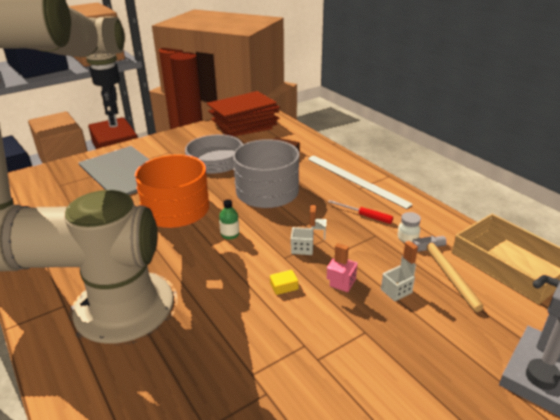

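The pail is at top (183,155), with the basin to its left at (86,172) and the orange pail below it. The candidate baskets are at (303,188) and (395,160), and the pink one is at (365,198). I'll zoom in on the baskets in both views.

```bash
python3 - <<'E'
from h import *
t=cv2.imread('pics/top0.png')[130:230,270:450]; s=cv2.imread('pics/side0.png')[200:310,270:430]
a=cv2.resize(t,(720,400),interpolation=3)[:290]; b=cv2.resize(s,None,fx=2.7,fy=2.7,interpolation=3)
b=cv2.copyMakeBorder(b,0,0,0,720-b.shape[1],0); cv2.imwrite('pics/crop.png',np.vstack([a,b]))
f=load('top0'); im=f['frame']; 
hsv=cv2.cvtColor(im,cv2.COLOR_RGB2HSV)
m=((hsv[...,1]<75)).astype(np.uint8)*255
for c in cv2.findContours(m,0,1)[0]:
    if cv2.contourArea(c)>80: 
        x,y,w,h=cv2.boundingRect(c)
        if x<450 and y>30: print((x,y,w,h),cv2.contourArea(c))
E
```

```text
(232, 324, 83, 79) 2795.5
(0, 240, 105, 180) 11931.0
(287, 170, 35, 37) 481.5
(383, 150, 24, 26) 464.0
(45, 134, 81, 75) 4674.0
(141, 114, 87, 84) 5463.5
(337, 87, 23, 25) 397.5
(358, 81, 19, 32) 254.0
(162, 58, 148, 24) 1442.0
```

View pics/crop.png

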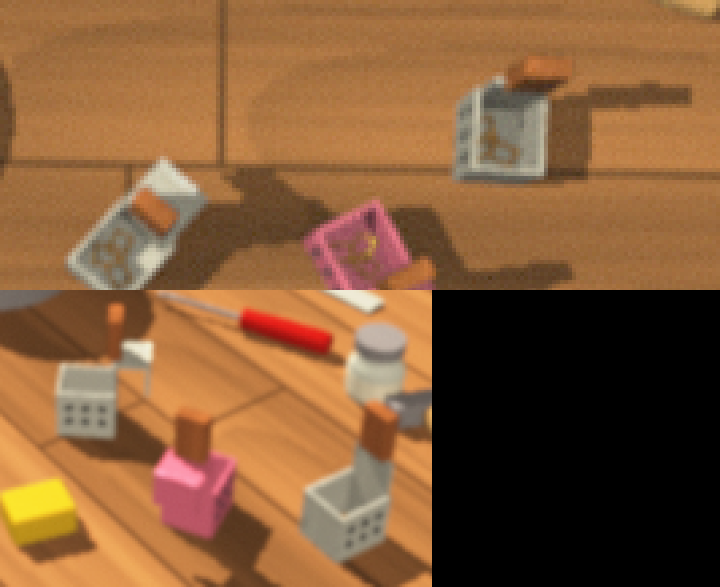

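```bash
cat >> h.py <<'E'
from scipy.spatial.transform import Rotation as Ro
def down(a):  # jaws open along heading a
    z=np.array([np.cos(a),np.sin(a),0]); x=np.array([0,0,-1.]); return Ro.from_matrix(np.c_[x,np.cross(z,x),z]).as_quat()
def pick(p,a):
    o=[]
    for b in(a,a+np.pi):
        q=kinematics.ik(p,down(b))
        if q is not None:o.append((np.abs(q-monitor.sense()["joints"]).max(),b,q.round(2)))
    return o
E
python3 - <<'E'
from h import *
from scipy.optimize import least_squares
f=load('top0'); s=load('side0'); hsv=cv2.cvtColor(f['frame'],cv2.COLOR_RGB2HSV)
print('cam',ray(f,0,0)[0].round(3))
m=(hsv[...,1]<75).astype(np.uint8)*255
C=cv2.findContours(m,0,1)[0]
box=lambda c:cv2.boundingRect(c)[:2]
p=[c for c in C if box(c)==(141,114)][0][:,0]
P=np.array([plane(f,u,v,.13)[:2] for u,v in p]); c0=ray(f,0,0)[0][:2]
d=P-P.mean(0); o=P.mean(0)-c0; k=(d@o)/np.linalg.norm(d,axis=1)/np.linalg.norm(o)>.0
r=least_squares(lambda x:np.linalg.norm(P[k]-x[:2],axis=1)-x[2],[*P.mean(0),.1],loss='soft_l1',f_scale=.002)
print('pail',r.x,np.sqrt(2*r.cost/k.sum()),'side px',proj(s,[*r.x[:2],.13]))
# basket
g=[c for c in C if box(c)==(287,170)][0]; rect=cv2.minAreaRect(g); bp=cv2.boxPoints(rect)
W=np.array([plane(f,u,v,.065)[:2] for u,v in bp]); print('rect',bp.round(1).tolist(),W.round(3).tolist(),[np.linalg.norm(W[i]-W[i-1]).round(3) for i in range(4)])
e=[W[i]-W[i-1] for i in range(4)]; L=max(e,key=np.linalg.norm); a=np.arctan2(L[1],L[0]); print('long heading',np.degrees(a))
for n,F,(x0,y0,x1,y1) in(('top',f,(290,165,325,210)),('side',s,(300,200,322,232))):
    h=cv2.cvtColor(F['frame'],cv2.COLOR_RGB2HSV)[y0:y1,x0:x1]; 
    b=((h[...,0]<13)&(h[...,1]>150)&(h[...,2]>110)).astype(np.uint8)
    cc=max(cv2.findContours(b,0,1)[0],key=cv2.contourArea)+np.array([x0,y0]); R=cv2.minAreaRect(cc); print(n,R,cv2.contourArea(cc))
    if n=='top': print('block top world',plane(F,*R[0],.13)); pb=plane(F,*R[0],.13)
print('side px of block mid/top',proj(s,[*pb[:2],.107]),proj(s,[*pb[:2],.13]))
E
```

```text
cam [ 0.353 -0.01   1.103]
pail [0.55085755 0.23907796 0.09817981] 0.0007854806913237559 side px [265.06919371 153.12040025]
rect [[285.29998779296875, 195.6999969482422], [309.70001220703125, 168.39999389648438], [323.6000061035156, 180.6999969482422], [299.20001220703125, 208.10000610351562]] [[0.456, -0.024], [0.53, -0.087], [0.498, -0.124], [0.425, -0.061]] [np.float64(0.049), np.float64(0.097), np.float64(0.049), np.float64(0.097)]
long heading -40.4902312178537
top ((307.1486511230469, 183.10809326171875), (10.811030387878418, 4.533657550811768), 54.46232223510742) 9.5
block top world [ 0.48243318 -0.07649738  0.13      ]
side ((311.98553466796875, 214.3439178466797), (8.439173698425293, 21.364036560058594), 8.746162414550781) 117.5
side px of block mid/top [309.83298681 214.84878764] [310.01448745 207.3400009 ]
```

The hook-on basket is the one at top (303,188): its lip shows at (316,174), heading about −40°. Size, height and side-view checks agree to about 5 mm. Next I grasp its block with the jaws across the thin side.

```bash
python3 - <<'E'
from h import *
a=np.radians(-40.5); p=np.array([.484,-.079,.2])
o=sorted(pick(p,a),key=lambda t:t[0]); print(o)
b=o[0][1]; np.save('b.npy',b)
env.reach(p,down(b)); env.movel([*p[:2],.094],velocity=.12,guard=8)
print(monitor.sense()['position'],monitor.sense()['clock'])
f=snap('side','side1')
env.close_gripper(30); s=monitor.sense(); print(s['finger_gap'],s['contact_force'])
print(env.movel([*p[:2],.12],velocity=.1)); g=snap('side','side2'); t=snap('top','top2')
s=monitor.sense(); print(s['clock'],s['finger_gap'],s['contact_force'],s['ft_torque'])
A=[cv2.resize(x['frame'][150:300,230:380],(400,400),interpolation=2) for x in(f,g)]
cv2.imwrite('pics/g.png',np.hstack(A)[:,:,::-1])
E
```

```text
[(np.float64(1.3778563961492054), np.float64(-0.7068583470577035), array([-0.4 ,  0.24,  1.6 ,  0.  ,  1.31,  0.31])), (np.float64(2.6125826358768975), np.float64(2.4347343065320897), array([-0.4 ,  0.24,  1.6 , -0.  ,  1.31, -2.84]))]
[ 0.48439699 -0.07910172  0.09465378] 3.4167
0.145126293525678 [ 0.09918456 -0.65739007  1.17266283]
False
4.625 0.15049599732390462 [-0.46654709 -0.21459507 -2.42132178] [ 0.00285027  0.01366956 -0.01102183]
```

View pics/g.png

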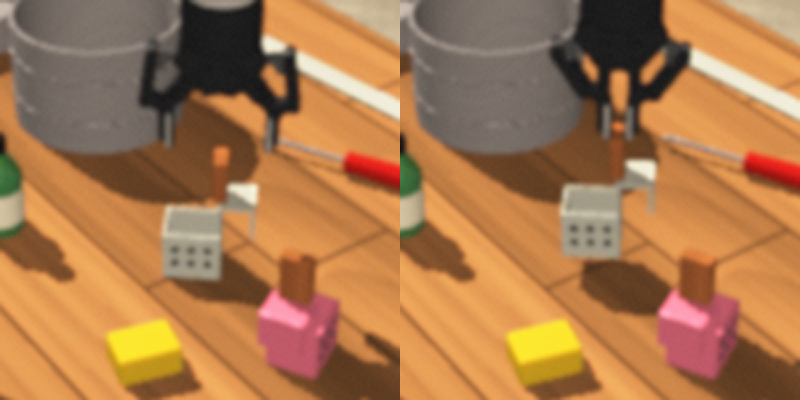

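```bash
python3 - <<'E'
from h import *
s=load('side2')
for z in(.155,.139,.12,.105): print(z,proj(s,[.484,-.079,z]))
u=cv2.resize(s['frame'][185:250,285:350],(390,390),interpolation=2); t=load('top2')['frame'][150:215,270:335]
cv2.imwrite('pics/g2.png',np.hstack([u,cv2.resize(t,(390,390),interpolation=2)])[:,:,::-1])
E
```

```text
0.155 [311.32376714 199.25107942]
0.139 [311.18651303 204.60811079]
0.12 [311.02598918 210.87336057]
0.105 [310.90110999 215.7473982 ]
```

View pics/g2.png

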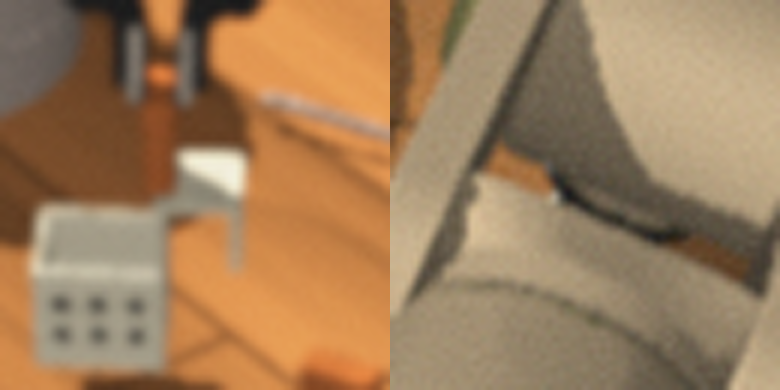

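```bash
python3 - <<'E'
from h import *
b=float(np.load('b.npy')); a=np.radians(-40.5); d=np.array([np.cos(a),np.sin(a)])
print(monitor.sense()['position'])
env.close_gripper(60); print(monitor.sense()['finger_gap'])
env.movel([.484,-.079,.262],velocity=.15)
tgt=np.array([.551,.239])+.084*d; P=[*tgt,.262]; print(P,kinematics.ik(P,down(b)))
env.movel(P,velocity=.15)
s=monitor.sense(); print(s['position'],s['clock'],s['finger_gap'],s['contact_force'])
f=snap('side','side3')
for r,z,n in((.1,.13,'rim at d'),(.1,.247,'lip expected'),(.16-.1,.232,'')): 
    print(n,proj(f,[*(np.array([.551,.239])+r*d),z]))
u=f['frame'][80:240,200:400]; cv2.imwrite('pics/p3.png',cv2.resize(u,(750,600),interpolation=2)[:,:,::-1])
E
```

```text
[ 0.48353204 -0.07880906  0.11920838]
0.1272609555732957
[np.float64(0.6148741011104026), np.float64(0.18444636394026456), 0.262] [ 1.09258357e-01  5.58517415e-01  9.72611115e-01 -4.44089210e-16
  1.61046412e+00  8.16116704e-01]
[0.61483346 0.18402839 0.26220479] 8.05 0.12932793531193962 [ 0.06704775 -0.7044259  -0.99799816]
rim at d [298.04406548 154.38600627]
lip expected [298.32905943 118.21002383]
 [284.55796161 122.58895759]
```

View pics/p3.png

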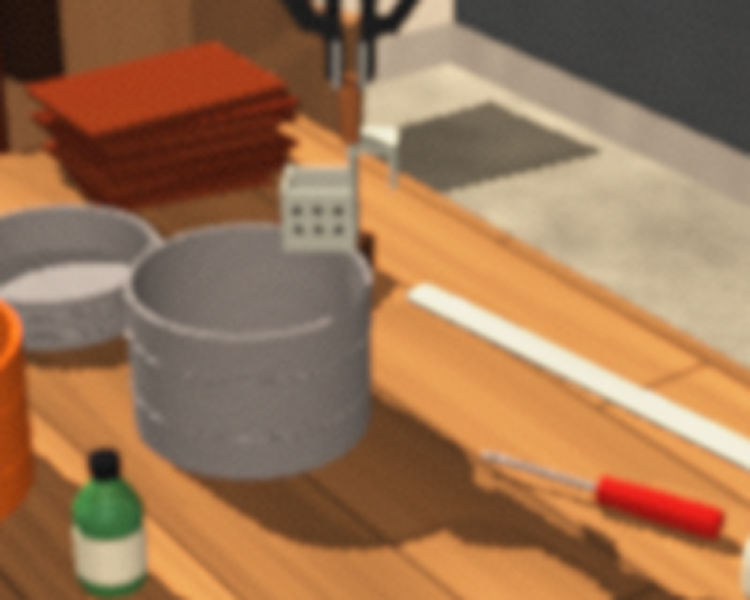

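The basket is held upright. The lip underside is at (300,120) against an expected (298,118), and the rim lies below it at (298,154). I'll shift 4 mm inward and lower it under guard.

```bash
python3 - <<'E'
from h import *
a=np.radians(-40.5); d=np.array([np.cos(a),np.sin(a)]); t=np.array([.551,.239])+.080*d
env.movel([*t,.25],velocity=.1)
print(env.movel([*t,.160],velocity=.1,guard=8),monitor.sense()['position'])
print(env.movel([*t,.140],velocity=.03,guard=5))
s=monitor.sense(); print(s['position'],s['clock'],s['finger_gap'],s['contact_force'])
f=snap('side','side4')
u=f['frame'][80:240,200:400]; cv2.imwrite('pics/p4.png',cv2.resize(u,(750,600),interpolation=2)[:,:,::-1])
E
```

```text
False [0.61222234 0.18709542 0.1608301 ]
True
[0.61146702 0.1872481  0.14229538] 10.0 0.1344965070812481 [-1.30690559  0.06808769  4.24712126]
```

View pics/p4.png

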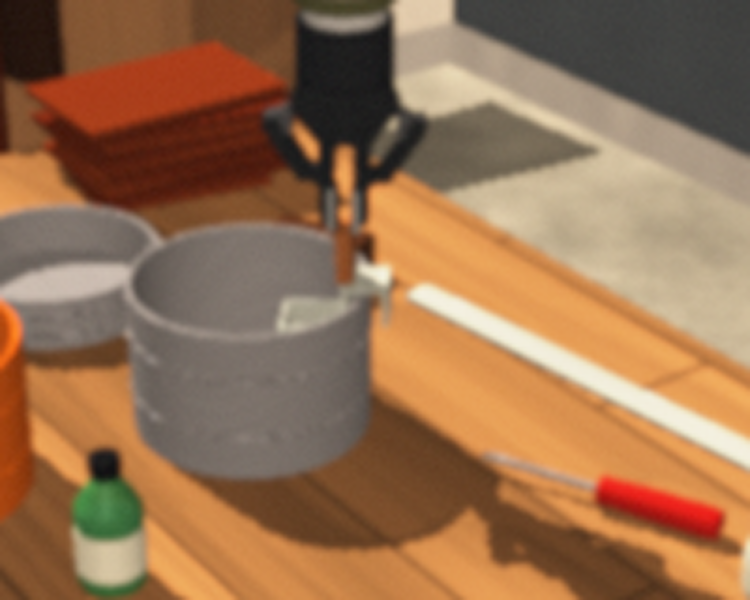

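Contact came at z = 0.142 (0.145 predicted). The lip is over the rim at zoomed (370,290), with the bend outside. Releasing and retreating.

```bash
python3 - <<'E'
from h import *
env.release(); p=monitor.sense()['position']
env.movel([p[0],p[1],.30],velocity=.15)
env.set_joints([.977,.0,1.3,0,1.331,-.223]) if False else env.reach([.35,-.25,.30],monitor.sense()['ee_rot'])
env.hold(.5)
s=monitor.sense(); print(s['position'],s['clock'],s['contact_force'])
f=snap('side','side5'); t=snap('top','top5')
A=cv2.resize(f['frame'][110:230,230:350],(400,400),interpolation=2);B=cv2.resize(t['frame'][100:220,120:240],(400,400),interpolation=2)
cv2.imwrite('pics/p5.png',np.hstack([A,B])[:,:,::-1])
t0=load('top0')['frame']; x=cv2.absdiff(t0,t['frame'])[145:180,380:410]; f0=load('side0')['frame']; y=cv2.absdiff(f0,f['frame'])[245:300,380:418]
print('plain diff top/side',x.mean(),y.mean())
E
```

```text
[ 0.35002702 -0.24995178  0.29998711] 14.3167 [-0.34673485 -0.50799902 -0.34149176]
plain diff top/side 3.3536507936507935 4.255023923444976
```

View pics/p5.png

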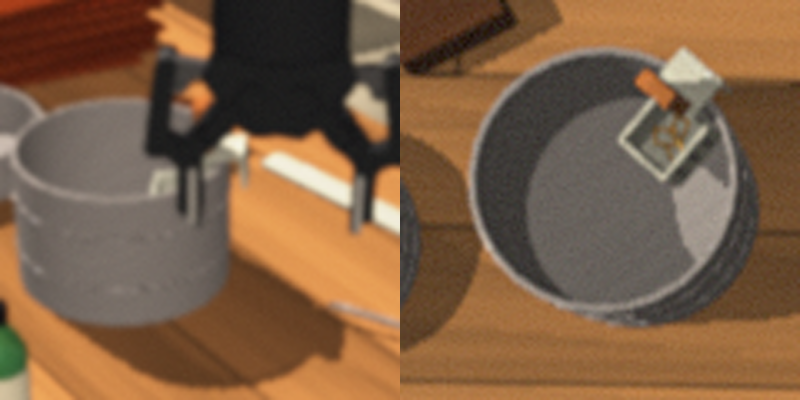

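The top view shows the lip's bridge at top pixel (207,124), across the rim, with the tray inside and level. I'll do a quick numeric check, then hand in.

```bash
python3 - <<'E'
from h import *
t=load('top5'); c=np.array([.551,.239])
z=lambda u,v:(120+(u-400)/3.333,100+v/3.333)
l=plane(t,*z(689,80),.132)[:2]; m=plane(t,*z(665,138),.10)[:2]; k=plane(t,*z(662,88),.18)[:2]
print('lip r',np.linalg.norm(l-c),'tray r',np.linalg.norm(m-c),'lip-tray',np.linalg.norm(l-m),'block-tray (26 if upright)',np.linalg.norm(k-m))
if .08<np.linalg.norm(l-c)<.116 and np.linalg.norm(m-c)<.078: job.hand_in(); print('handed in',monitor.sense()['clock'])
E
```

```text
lip r 0.09766163961936405 tray r 0.0550086787256151 lip-tray 0.04341448270829078 block-tray (26 if upright) 0.02173552586169541
the job is handed in; nothing more can be done
the job is handed in; nothing more can be done
```

The basket with the lip now hangs upright inside the tall steel pail, hooked over its rim. I let go, moved the arm clear and handed the job in. The clock read about 14 s at the last check, against the 38 s limit.

I gripped the basket by its wooden block, lifted it over and lowered it until the lip met the rim. Contact came at a tool height of 0.142 m, where I had predicted 0.145 m.

| Last check (top camera) | Measured | Needed |
|---|---|---|
| Lip from the pail's middle line | 98 mm | 78 to 118 mm |
| Tray centre from that line | 55 mm | under 80 mm |
| Lip to tray centre | 43 mm | 42 mm if upright |
| Grip block to tray centre | 22 mm | 26 mm if upright, so a tilt of only a few degrees |

- **Plain basket:** the before and after pictures around it differ only slightly (mean change 3 to 4 grey levels), so it looks unmoved. I did not measure its position directly.
- **Disagreement:** in the side pictures the fingertips appeared about 27 mm higher than the reported tool position. I did not find out why. The placing heights were relative to the grasp, so it made no difference.
- **Less certain:** in the last side view the gripper stood partly in front of the basket, so the final numbers come from the top camera alone. I didn't measure the lip's final height; the contact while lowering is the only evidence for it.

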